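Line up three hubs along the fence

ROBOT

A 6-joint arm with a two-finger parallel gripper is mounted at the origin on a cart in front of the work surface, level with it; the furniture and walls round the work are solid. World frame = base frame: x ahead of the robot, y to its left, z up, the work surface at z = 0. Lengths are in m, angles in rad, forces in N, time in s.
With the tool pointing down it reaches from about 0.4 to 0.825 m from the base axis. Payload 7 kg.
Tool frame: the origin (TCP) lies on the centre line of the jaws, within the pads' length; the fingertips stand 14 mm ahead of it and the grasp point (between the pads) lies 5 mm behind it; z points along the fingers, y is the line along which they close (so a half turn about z gives the same grasp; the last joint's range is limited). The gripper opens to 88 mm and grips with 3 to 60 N. Pads are 19 mm wide; open, the fingers measure 130 mm over their backs; the gripper's body (78 mm by 193 mm) begins 47 mm behind the grasp point.
Start: joints at [-0.938, 0.359, 0.012, 0, -1.224, -0.288], TCP at [0.228, -0.635, 0.241] pointing down, gripper open.
Joint ranges: [-3.07, 3.07], [-1.43, 2.12], [-1.02, 1.25], [-3.03, 1.67], [-3.05, -0], [-3.03, 3.03]. Speed limits (rad/s): [2.39, 2.39, 3.01, 3.14, 3.14, 3.14].

INTERFACE

Orientations are given as [roll, pitch, yaw] about the fixed x, y, z axes, in that order (R = Rz(yaw) Ry(pitch) Rx(roll)).
In Python, from station import arm gives the robot as it stands.
- The arm moves only by the tool move_arm, never from a script. Its argument "rows" is a list of rows, each an object with "translation": the shift along the tool's x, y, z in cm, a list of three; "rot": the turn, a rotation vector about the tool's x, y, z in degrees, a list of three; "hand": the closure, from 0 (fully open) to 1 (shut). A call has 1 to 8 rows; each row is the pose to reach, as a shift and turn from the pose commanded when the call began, along the tool's axes at that moment; what a row does not reach only later rows make up. A row lasts 1/12 s, in which the tool goes at most 41.7 mm and 7.16 degrees, less where a joint would pass 70% of its speed; a pose out of reach is approached as far as the arm can. A call with a gripper value outside its range is refused whole. The fingers move at their own pace and stop on an object; "squeeze" is the grip in N (left out, the last holds). Time passes only in rows, so rows that repeat a pose let the fingers close. It gives the time, the measured TCP pose, the force, the opening and the grip force at its end, in the units of the state.
- arm.get_state(): the state, without advancing time (a new reading comes with each control period).
- arm.grab_frame(name): name is "scene" or "top"; returns (picture, depth): 480x640x3 uint8, red, green, blue; 480x640 float32, m along the optical axis (not along the pixel's ray), 0 where there is no reading.
- arm.camera_params(name): a dict with "vfov" (degrees; the focal length in pixels is half the picture's height over the tangent of half this angle, whatever the lens; pixels are square), "cx", "cy" (the principal point, pixels), "position" and "orientation" of the camera in the world. Camera axes: x right, y down, z forward; pixel columns grow to the right and rows downward; lengths in m; the calibration is good to about 2 mm. A picture is of the moment at which its call begins. camera_params takes no time and is no camera call.
- arm.job_done(): hands the job in; it is judged then, once.
Trained networks look in the newest picture that a camera, given by its name, has taken for a name from the list of things; names that differ only in an ending like _2 or _b are one class to them, and where a whole thing is asked for, a point or a joint stands for the part that bears it (a point fixed in the world has none). Each returns a list of dicts, best first, with "p" (0 to 1); they miss things now and then, are a little off and sometimes report something else, mostly with a low value. They report only what shows in the picture. A call takes as long as a camera call.
- arm.search_frame(label, camera): "point" ([x, y, z] in m, in the coordinates of the camera as it stood for that picture, good to about 4 mm: the middle of the surface that is visible of it).
- arm.pinpoint(label, camera): "point" ([x, y, z] in m, in the coordinates of the camera as it stood for that picture, good to about 4 mm: a listed point, or the origin of a listed thing).
The state is a dict: "t": time; "q": joint angles; "qd": joint speeds; "joint_efforts": joint torques, N m; "eef_pos": TCP position; "ee_rot": TCP orientation; "force": force on the tool from outside, world axes, zero at the start; "moment": the same for the moment, N m; "width": finger opening in m; "gripper_force": force on a finger pad.
Only numpy, scipy, OpenCV 4.12 (cv2) and the standard library are available. Lean on these libraries where they do the work, as an engineer would, in place of code of your own. Each camera call takes 0.05 s, during which the arm holds its last target. There are 200 camera calls.

TASK

Line up the three white hubs in an even row along the aluminium fence: each lying flat on the mat, square to the fence with one short end touching it, and centred on its own black index line. Two lie crooked on the mat; the third stands on edge in the grey rack and must be taken out and laid down flat first. Leave the pliers, screwdriver, tin and reel where they are.

Things in the scene. Friction and masses are not known exactly. Their poses are not given: they have to be found in the camera images.
- hub_a: white four-port hub, a plain block 85 long x 31 wide x 14 mm thick, 50 g; origin at the centre of its underside, x along its length, z out of its top face. Lies flat and crooked on the blue mat in front of the right half of the fence. The mat is 2 mm thick: its top is at world z = 0.002
- hub_b: white four-port hub, a plain block 85 long x 31 wide x 14 mm thick, 50 g; origin at the centre of its underside, x along its length, z out of its top face. Lies flat and crooked on the mat in front of the left half of the fence
- hub_c: white four-port hub, a plain block 85 long x 31 wide x 14 mm thick, 50 g; origin at the centre of its underside, x along its length, z out of its top face. Starts on a long edge in the rack's middle slot (z level), upper edge 35 mm above the mat. Set on the mat on that edge it stands; it tips over flat if its top is pushed some 15 mm sideways
- hub_a_centre (a point): the middle of hub_a's block, 7 mm above its underside (axes as hub_a); 7 mm above the mat when the hub lies flat, either face up
- hub_b_centre (a point): the middle of hub_b's block, 7 mm above its underside (axes as hub_b); 7 mm above the mat when the hub lies flat, either face up
- hub_c_centre (a point): the middle of hub_c's block, 7 mm above its underside (axes as hub_c); 7 mm above the mat when the hub lies flat, either face up
- fence: bright aluminium bar fixed on the mat, 250 x 24 x 20 mm high, a screw head near each end. Origin at the foot of the middle of its front face (toward the robot); x into the bar, away from the robot, y left along the face, z up. Black index lines at y = -65, 0, +65 mm. A hub end-on against the face has its centre at x = -42.5 mm
- mark_right (a point): foot of the right black index line on the fence's front face, at mat level; axes as the fence
- mark_middle (a point): foot of the middle black index line on the fence's front face, at mat level; axes as the fence
- mark_left (a point): foot of the left black index line on the fence's front face, at mat level; axes as the fence
- rack: grey plastic rack fixed on the mat at the left: base 66 x 72 x 4 mm, four walls 4 mm thick and 66 mm long along its y, making three 16.5 mm slots open at the ends. Origin at the centre of its underside; wall tops 20 mm, slot floors 4 mm above it. A hub in it stands 15 mm above the walls and 10 mm beyond each end
- side_cutter: bystander: side-cutting pliers with teal handles, 161x53x13 mm, near the front of the mat
- driver_blue: bystander: screwdriver with a blue handle, 145x18x17 mm, near the front right of the mat
- flux_tin: bystander: round white tin, 48 mm across, 22 mm high, near the front left of the mat
- wick_reel: bystander: flat round yellow reel, 44 mm across, 11 mm high, left of the fence

How it is judged:
By the outcome, as a careful person would: the job done as asked, in the order asked, and still so for the second after the job is handed in, with the robot touching nothing.
It also fails if it takes over 72 s, if anything falls off the work surface, if the arm or the gripper's body presses on something with over 40 N, if the wrist force passes 120 N, or if a joint passes its speed limit or range.

## Working session

There is one attempt and no reset: what is moved stays moved. The work goes in short steps, Python scripts to look and compute and a tool call to move; the robot and the scene stay as the last step left them, time stands still between calls to the robot, and variables do not carry over. Pictures are saved under pics/ and viewed, at most 10 in all, crops included, and the job is handed in when it is done.

Besides the shell and the picture viewer there is one more tool, called as a command line: name --argument value ..., lists and objects as JSON in quotes. move_arm: Moves the arm, as the interface text tells. Its arguments: {"type":"object","properties":{"rows":{"type":"array","items":{"type":"object","properties":{"translation":{"type":"array","items":{"type":"number"}},"rot":{"type":"array","items":{"type":"number"}},"hand":{"type":"number"}}}},"squeeze":{"type":"number"}},"required":["rows"]}

```bash
mkdir -p pics; ls; cat > h.py <<'E'
import numpy as np, cv2
from scipy.spatial.transform import Rotation as R
from station import arm
def cam(n):
    p=arm.camera_params(n); f=240/np.tan(np.radians(p['vfov'])/2)
    o=np.array(p['orientation']); Rm=o if o.shape==(3,3) else R.from_euler('xyz',o).as_matrix()
    return f,p['cx'],p['cy'],np.array(p['position']),Rm
def cloud(n,d):
    f,cx,cy,t,Rm=cam(n); v,u=np.mgrid[:480,:640]
    P=np.stack([(u-cx)/f*d,(v-cy)/f*d,d],-1); return P@Rm.T+t
def grab(n,fn=None):
    im,d=arm.grab_frame(n)
    if fn: cv2.imwrite('pics/'+fn,cv2.cvtColor(im,cv2.COLOR_RGB2BGR))
    return im,d,cloud(n,d)
E
python3 - <<'E'
from h import *
print(arm.get_state())
for n in('scene','top'):
    print(arm.camera_params(n)); im,d,P=grab(n,n+'0.png'); np.savez('/tmp/'+n,im=im,d=d,P=P)
f,cx,cy,t,Rm=cam('top')
for n in ['top']:
  for l in ['fence','mark_left','mark_middle','mark_right','rack','hub_a_centre']:
    for k in arm.pinpoint(l,n)[:3]: print(l,k['p'],np.round(Rm@k['point']+t,4))
E
```

```text
pics
{'t': 0.0, 'q': array([-9.37893990e-01,  3.59399514e-01,  1.10783208e-02, -3.69446041e-04,
       -1.22408000e+00, -2.88141081e-01]), 'qd': array([-8.20759389e-04,  8.95528842e-04, -7.74369719e-04,  5.07843802e-04,
       -2.51034941e-04, -2.93512760e-06]), 'joint_efforts': array([-5.69922977e-04, -5.82708621e+01,  2.93047339e+01,  6.99706480e+00,
        6.75002040e-03, -1.70778249e-04]), 'eef_pos': array([ 0.22799016, -0.63484899,  0.23961948]), 'ee_rot': array([ 3.13995525e+00, -1.23118208e-04, -2.79695712e+00]), 'force': array([-0.76326242,  0.41162485, -0.08737009]), 'moment': array([-0.03550239, -0.03006362,  0.00716024]), 'gripper_force': 0.0, 'width': 0.08771623178828239}
{'vfov': 49.04865328819845, 'cx': 315.15615861446395, 'cy': 237.13321937231024, 'position': array([0.19151041, 0.65719488, 0.71266277]), 'orientation': array([-2.32050459, -0.01437607, -2.58912781])}
{'vfov': 45.71941999581309, 'cx': 312.32400428615034, 'cy': 235.3987467336926, 'position': array([0.38521802, 0.0143207 , 1.02463031]), 'orientation': array([-2.99564644, -0.00743625, -1.59041446])}
fence 0.72 [ 0.6772 -0.0858  0.0021]
mark_left 0.98 [ 0.6838 -0.0173 -0.0014]
mark_middle 0.9 [ 6.728e-01 -8.630e-02  5.000e-04]
mark_middle 0.22 [0.3939 0.024  0.0019]
mark_right 0.9 [ 0.6673 -0.145   0.0022]
mark_right 0.53 [ 0.5485 -0.143   0.0075]
rack 0.91 [0.4811 0.217  0.0016]
hub_a_centre 0.68 [ 0.5481 -0.1405  0.0037]
```

View pics/top0.png

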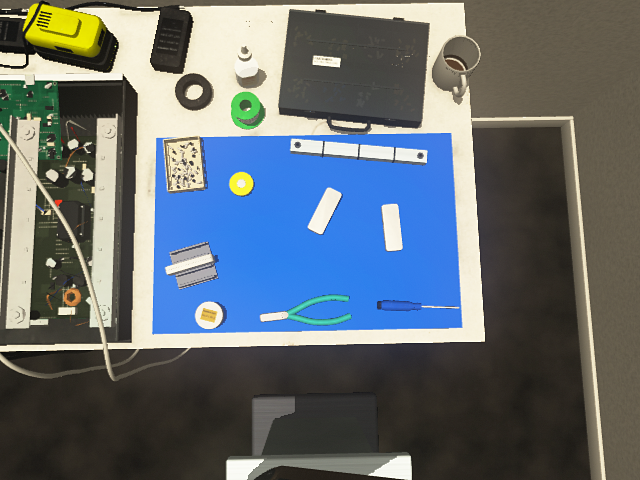

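View pics/scene0.png

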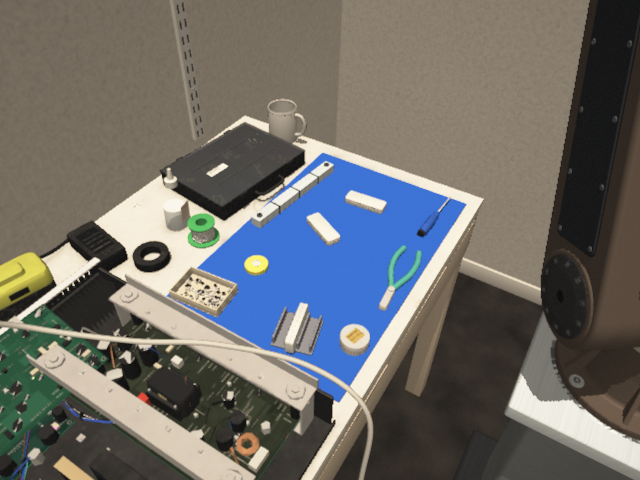

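The top view shows the fence from (290,145) to (428,157), with lines near u = 323, 358 and 394. One hub is at (324,211), another at (392,228), and the rack with hub_c is at (192,264). Next I measure them in world coordinates.

```bash
cat >> h.py <<'E'
def seg(im,P,zlo,zhi,box,bright=150):
    m=(im.min(-1)>bright)&(P[...,2]>zlo)&(P[...,2]<zhi)
    m&=(P[...,0]>box[0])&(P[...,0]<box[1])&(P[...,1]>box[2])&(P[...,1]<box[3])
    return m
def plane(n,mask_uv,z):
    "pixels (u,v) -> world xy at height z"
    f,cx,cy,t,Rm=cam(n); uv=np.atleast_2d(mask_uv).astype(float)
    r=np.c_[(uv[:,0]-cx)/f,(uv[:,1]-cy)/f,np.ones(len(uv))]@Rm.T
    return (t+r*((z-t[2])/r[:,2])[:,None])[:,:2]
def rects(n,im,z,box,amin=150,thr=150):
    m=(im.min(-1)>thr).astype(np.uint8)
    out=[]
    for c in cv2.findContours(m,cv2.RETR_EXTERNAL,cv2.CHAIN_APPROX_NONE)[0]:
        a=cv2.contourArea(c)
        if a<amin: continue
        w=plane(n,c[:,0],z); k=w.mean(0)
        if not(box[0]<k[0]<box[1] and box[2]<k[1]<box[3]): continue
        (x,y),(w1,h1),ang=cv2.minAreaRect((w*1000).astype(np.float32))
        if w1<h1: ang+=90; w1,h1=h1,w1
        ang=(ang+90)%180-90
        out.append((round(x/1000,4),round(y/1000,4),round(w1,1),round(h1,1),round(ang,2)))
    return out
E
python3 - <<'E'
from h import *
d=np.load('/tmp/top.npz'); im,P=d['im'],d['P']
box=(.35,.75,-.25,.3)
for z in (.016,.022,.037): print(z,rects('top',im,z,box))
# mean heights
for u,v in [(324,211),(392,228),(192,264),(341,150),(300,250),(241,184),(185,280)]: print(u,v,P[v,u].round(4))
# fence edges zoom
c=cv2.resize(im[130:260,280:440],None,fx=5,fy=4.6,interpolation=cv2.INTER_NEAREST)
cv2.imwrite('pics/fz.png',c[...,::-1])
c=cv2.resize(im[230:300,155:230],None,fx=8,fy=8,interpolation=cv2.INTER_NEAREST)
cv2.imwrite('pics/rz.png',c[...,::-1])
E
```

```text
0.016 [(0.5434, 0.0483, 1063.9, 869.6, 89.93)]
0.022 [(0.5424, 0.0481, 1057.6, 864.5, 89.93)]
0.037 [(0.5401, 0.0476, 1041.7, 851.5, 89.93)]
324 211 [ 0.5775 -0.018   0.0151]
392 228 [ 0.5444 -0.1397  0.014 ]
192 264 [0.4839 0.2144 0.0361]
341 150 [ 0.6886 -0.0513  0.022 ]
300 250 [0.5093 0.0266 0.0006]
241 184 [0.6308 0.1318 0.0123]
185 280 [0.4584 0.2323 0.0078]
```

View pics/fz.png

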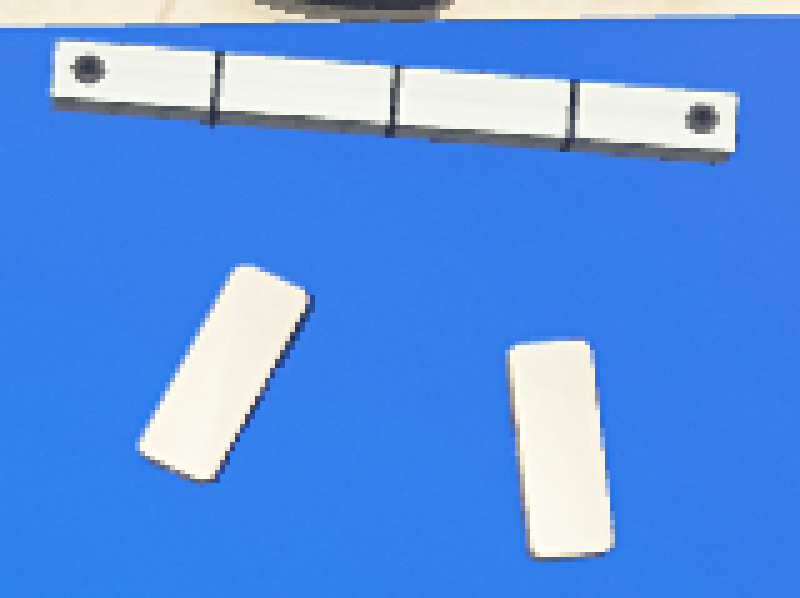

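View pics/rz.png

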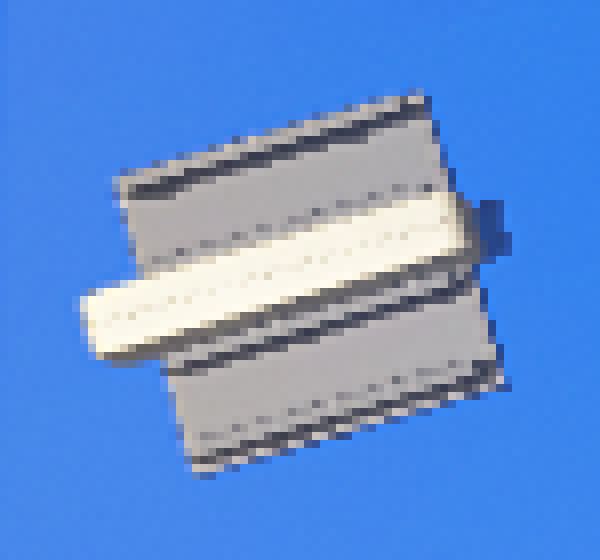

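The crops are clear. In the first, the fence lines are at about (219,90), (394,100) and (573,115). In the second, hub_c stands between the rack walls. I use RETR_LIST contours to get the rectangles.

```bash
sed -i 's/RETR_EXTERNAL/RETR_LIST/' h.py
python3 - <<'E'
from h import *
d=np.load('/tmp/top.npz'); im,P=d['im'],d['P']
box=(.35,.75,-.25,.3)
for thr in (150,180):
  for z in (.016,.022,.037): print(thr,z,[r for r in rects('top',im,z,box,100,thr) if r[2]<300])
# fence: line positions along fence by dark profile on top face, z=.022
g=im.min(-1).astype(float)
f0=np.array([291,147.]);f1=np.array([427,157.])
s=np.linspace(0,1,545); pr=np.mean([cv2.remap(g.astype(np.float32),(f0[0]+s*(f1-f0)[0]).astype(np.float32)[None],(f0[1]+o+s*(f1-f0)[1]).astype(np.float32)[None],1)[0] for o in(-3,-2,-1,0)],0)
L=[]
for a in(.23,.49,.75):
    k=abs(s-a)<.06; w=np.clip(200-pr[k],0,None); sc=(w*s[k]).sum()/w.sum(); p=f0+sc*(f1-f0); L.append(p+[0,-1.5]); print(sc,p,plane('top',p+[0,-1.5],.022))
E
```

```text
150 0.016 [(0.3916, 0.0747, 48.1, 12.9, -84.84), (0.3958, 0.189, 29.0, 23.0, 75.02), (0.3967, 0.1886, 47.4, 46.9, 88.87), (0.464, 0.2108, 70.2, 17.7, -74.77), (0.4949, 0.2267, 84.9, 31.3, -74.95), (0.5462, -0.1386, 84.8, 30.8, 3.65), (0.5787, -0.0186, 84.5, 29.2, -27.54), (0.6792, -0.1795, 58.4, 23.4, 84.08), (0.686, -0.1163, 62.3, 23.5, 83.87), (0.693, -0.0513, 62.3, 23.5, 83.63), (0.6677, 0.235, 90.0, 62.0, 5.76), (0.6998, 0.0119, 58.4, 23.5, 84.08), (0.7391, -0.0674, 63.4, 10.6, 82.04)]
150 0.022 [(0.3915, 0.0744, 47.8, 12.8, -84.84), (0.3958, 0.1879, 28.8, 22.9, 75.02), (0.3966, 0.1876, 47.1, 46.6, 88.87), (0.4635, 0.2096, 69.8, 17.5, -74.77), (0.4942, 0.2255, 84.4, 31.2, -74.95), (0.5453, -0.1377, 84.3, 30.6, 3.65), (0.5776, -0.0184, 84.0, 29.0, -27.54), (0.6774, -0.1783, 58.0, 23.3, 84.08), (0.6842, -0.1156, 61.9, 23.3, 83.87), (0.6912, -0.0509, 61.9, 23.4, 83.63), (0.666, 0.2337, 89.5, 61.6, 5.76), (0.6979, 0.0119, 58.1, 23.3, 84.08), (0.737, -0.0669, 63.0, 10.5, 82.04)]
150 0.037 [(0.3914, 0.0735, 47.1, 12.6, -84.84), (0.3956, 0.1853, 28.4, 22.5, 75.02), (0.3964, 0.185, 46.4,
[... 1400 characters left out ...]
0.0733, 46.8, 12.2, -84.06), (0.3958, 0.1851, 28.9, 23.0, 75.06), (0.3956, 0.185, 46.4, 44.2, 88.89), (0.4852, 0.2205, 82.0, 14.4, -74.49), (0.5429, -0.1359, 82.7, 28.9, 3.65), (0.575, -0.0181, 81.9, 28.6, -27.54), (0.6431, 0.2255, 40.0, 27.9, 18.39), (0.6732, -0.1752, 56.2, 22.6, 84.08), (0.6798, -0.1137, 61.0, 22.7, 83.64), (0.6867, -0.05, 60.5, 22.7, 83.63), (0.6619, 0.2297, 87.3, 58.8, 5.85), (0.6934, 0.0118, 57.0, 22.7, 84.08), (0.7319, -0.0657, 61.8, 9.5, 83.08)]
0.23417364581802338 [322.84761583 149.34173646] [[ 0.69325134 -0.01835504]]
0.49539370330297056 [358.37354365 151.95393703] [[ 0.68721125 -0.0829489 ]]
0.7583248596883136 [394.13218092 154.5832486 ] [[ 0.68113416 -0.14793848]]
```

```bash
cat > plan.py <<'E'
from h import *
def plan(seq):
    "seq of (x,y,z,yawdeg): shifts in tool axes from the measured pose"
    s=arm.get_state(); R0=R.from_euler('xyz',s['ee_rot']); p0=s['eef_pos']
    print('t',round(s['t'],2),'pos',p0.round(4),'yaw',round(np.degrees(s['ee_rot'][2]),2),'q6',s['q'][[0,5]].round(2),'F',s['force'].round(1),'w',round(s['width'],4))
    for x,y,z,w in seq:
        d=R0.inv().apply(np.array([x,y,z])-p0)*100
        rv=np.degrees((R0.inv()*R.from_euler('xyz',[np.pi,0,np.radians(w)])).as_rotvec())
        print(' tr',d.round(2),'rot',rv.round(2))
E
python3 -c "
from plan import *
plan([(.5,-.25,.22,-120),(.4852,.2205,.15,-74.5)])"
```

```text
t 0.4 pos [ 0.2281 -0.6352  0.2404] yaw -160.24 q6 [-0.94 -0.29] F [-0.5  0.6  1.2] w 0.0877
 tr [-38.61  27.06   2.05] rot [ 1.000e-02  0.000e+00 -4.024e+01]
 tr [-53.12  71.84   9.06] rot [ 1.000e-02  1.000e-02 -8.574e+01]
```

move_arm --rows '[{"translation": [-38.6,27.1,2],"rot": [0,0,-40],"hand": 0.5},{"translation": [-38.6,27.1,2],"rot": [0,0,-40],"hand": 0.5},{"translation": [-38.6,27.1,2],"rot": [0,0,-40],"hand": 0.5},{"translation": [-38.6,27.1,2],"rot": [0,0,-40],"hand": 0.5},{"translation": [-38.6,27.1,2],"rot": [0,0,-40],"hand": 0.5},{"translation": [-38.6,27.1,2],"rot": [0,0,-40],"hand": 0.5},{"translation": [-53,71.8,9],"rot": [0,0,-85.5],"hand": 0.5},{"translation": [-53,71.8,9],"rot": [0,0,-85.5],"hand": 0.5}]'

```text
t: 1.07
eef_pos: [0.387, -0.3479, 0.2198]
ee_rot: [-3.141, -0.0, -1.842]
force: [1.6, 0.4, -0.2]
width: 0.0453
gripper_force: 0.0
```

```bash
python3 -c "
from plan import *
plan([(.4852,.2205,.15,-74.5)])"
```

```text
t 1.07 pos [ 0.387  -0.3479  0.2198] yaw -105.57 q6 [-0.35  0.08] F [ 1.6  0.4 -0.2] w 0.0453
 tr [-57.39   5.79   6.97] rot [-2.000e-02 -1.000e-02 -3.107e+01]
```

move_arm --rows '[{"translation": [-56,5.8,6],"rot": [0,0,-31],"hand": 0.5},{"translation": [-56,5.8,6],"rot": [0,0,-31],"hand": 0.5},{"translation": [-56,5.8,6],"rot": [0,0,-31],"hand": 0.5},{"translation": [-56,5.8,6],"rot": [0,0,-31],"hand": 0.5},{"translation": [-56,5.8,6],"rot": [0,0,-31],"hand": 0.5},{"translation": [-56,5.8,6],"rot": [0,0,-31],"hand": 0.5},{"translation": [-56,5.8,6],"rot": [0,0,-31],"hand": 0.5},{"translation": [-56,5.8,6],"rot": [0,0,-31],"hand": 0.5}]'

```text
t: 1.73
eef_pos: [0.4436, -0.021, 0.1851]
ee_rot: [-3.14, 0.0, -1.307]
force: [0.7, -0.5, 0.4]
width: 0.0439
gripper_force: 0.0
```

```bash
python3 -c "
from plan import *
plan([(.4852,.2205,.12,-74.5)])"
```

```text
t 1.73 pos [ 0.4436 -0.021   0.1851] yaw -74.9 q6 [ 0.4  -0.14] F [ 0.7 -0.5  0.4] w 0.0439
 tr [-22.24 -10.29   6.53] rot [-0.09  0.01 -0.4 ]
```

move_arm --rows '[{"translation": [-18,-9,4],"rot": [0,0,0],"hand": 0.5},{"translation": [-18,-9,4],"rot": [0,0,0],"hand": 0.5},{"translation": [-18,-9,4],"rot": [0,0,0],"hand": 0.5},{"translation": [-18,-9,4],"rot": [0,0,0],"hand": 0.5},{"translation": [-18,-9,4],"rot": [0,0,0],"hand": 0.5},{"translation": [-18,-9,4],"rot": [0,0,0],"hand": 0.5},{"translation": [-18,-9,4],"rot": [0,0,0],"hand": 0.5},{"translation": [-18,-9,4],"rot": [0,0,0],"hand": 0.5}]'

```text
t: 2.4
eef_pos: [0.4834, 0.174, 0.1445]
ee_rot: [3.141, -0.0, -1.307]
force: [0.5, -0.0, -0.1]
width: 0.0442
gripper_force: 0.0
```

```bash
python3 -c "
from plan import *
plan([(.4852,.2205,.1,-74.5)])"
```

```text
t 2.4 pos [0.4834 0.174  0.1445] yaw -74.88 q6 [ 0.73 -0.46] F [ 0.5 -0.  -0.1] w 0.0442
 tr [-4.44 -1.39  4.44] rot [ 0.05 -0.02 -0.38]
```

move_arm --rows '[{"translation": [-4.4,-1.4,3],"rot": [0,0,-0.4],"hand": 0.5},{"translation": [-4.4,-1.4,5],"rot": [0,0,-0.4],"hand": 0.5},{"translation": [-4.4,-1.4,6],"rot": [0,0,-0.4],"hand": 0.5},{"translation": [-4.4,-1.4,6],"rot": [0,0,-0.4],"hand": 0.5},{"translation": [-4.4,-1.4,6],"rot": [0,0,-0.4],"hand": 0.5}]'

```text
t: 2.82
eef_pos: [0.4857, 0.2188, 0.085]
ee_rot: [3.141, -0.001, -1.301]
force: [0.2, -0.1, -0.2]
width: 0.0436
gripper_force: 0.0
```

```bash
python3 - <<'E'
from plan import *
plan([(.4852,.2205,.039,-74.5)])
im,d,P=grab('scene')
c=cv2.resize(im[260:400,230:410],None,fx=4.4,fy=4.2)
cv2.imwrite('pics/s1.png',c[...,::-1])
E
```

```text
t 2.82 pos [0.4857 0.2188 0.085 ] yaw -74.57 q6 [ 0.79 -0.52] F [ 0.2 -0.1 -0.2] w 0.0436
 tr [-0.18 -0.    4.6 ] rot [ 0.05 -0.04 -0.07]
```

View pics/s1.png

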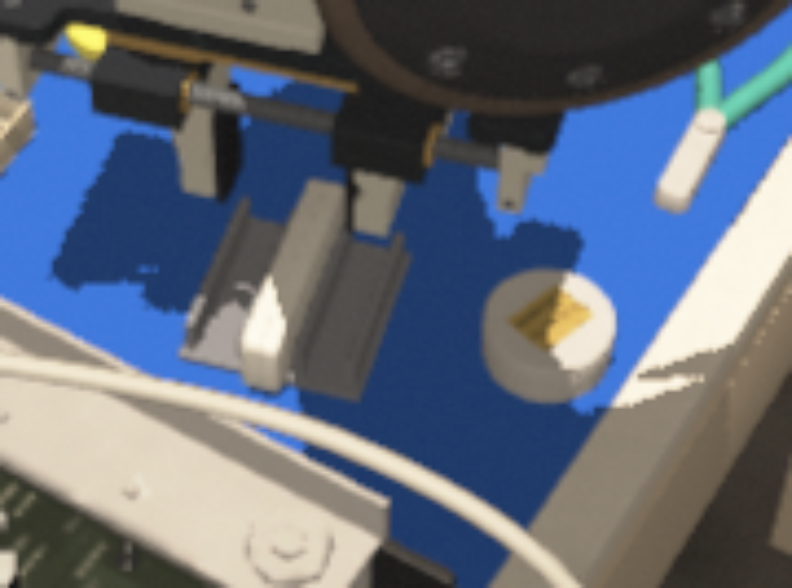

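The crop shows pale fingertips at (205,150) and (375,200) straddling the hub, plus a third pale tip at (515,170). I project the known fingertip positions to tell which two are the fingers.

```bash
python3 - <<'E'
from h import *
s=arm.get_state(); Rt=R.from_euler('xyz',s['ee_rot'])
f,cx,cy,t,Rm=cam('scene')
for n,p in [('tip+y',[0,.022,.014]),('tip-y',[0,-.022,.014]),('back+y',[0,.043,.014]),('back-y',[0,-.043,.014])]:
    w=Rt.apply(p)+s['eef_pos']; c=Rm.T@(w-t); u,v=f*c[0]/c[2]+cx,f*c[1]/c[2]+cy
    print(n,w.round(3),'crop',round((u-230)*4.4),round((v-260)*4.2))
E
```

```text
tip+y [0.465 0.213 0.072] crop 349 211
tip-y [0.507 0.225 0.072] crop 231 185
back+y [0.445 0.208 0.072] crop 406 224
back-y [0.528 0.231 0.072] crop 175 172
```

move_arm --rows '[{"translation": [-0.1,0,2],"rot": [0,0,0],"hand": 0.5},{"translation": [-0.1,0,3.5],"rot": [0,0,0],"hand": 0.5},{"translation": [-0.1,0,4.4],"rot": [0,0,0],"hand": 0.5},{"translation": [-0.1,0,4.5],"rot": [0,0,0],"hand": 0.5},{"translation": [-0.1,0,4.5],"rot": [0,0,0],"hand": 0.5},{"translation": [-0.1,0,4.5],"rot": [0,0,0],"hand": 0.75},{"translation": [-0.1,0,4.5],"rot": [0,0,0],"hand": 0.75}]'

```text
t: 3.45
eef_pos: [0.4862, 0.2215, 0.0408]
ee_rot: [-3.14, 0.001, -1.301]
force: [0.4, -0.0, -0.0]
width: 0.0352
gripper_force: 0.0
```

move_arm --rows '[{"translation": [0,0,0],"rot": [0,0,0],"hand": 0.9},{"translation": [0,0,0],"rot": [0,0,0],"hand": 1},{"translation": [0,0,0],"rot": [0,0,0],"hand": 1},{"translation": [0,0,0],"rot": [0,0,0],"hand": 1},{"translation": [0,0,0],"rot": [0,0,0],"hand": 1}]' --squeeze 20

```text
t: 3.87
eef_pos: [0.4857, 0.2213, 0.0399]
ee_rot: [-3.141, 0.0, -1.3]
force: [-0.2, -0.4, 3.8]
width: 0.0142
gripper_force: 19.9
```

move_arm --rows '[{"translation": [0,0,-2],"rot": [0,0,0],"hand": 1},{"translation": [0,0,-4],"rot": [0,0,0],"hand": 1},{"translation": [0,0,-6],"rot": [0,0,0],"hand": 1},{"translation": [0,0,-6],"rot": [0,0,0],"hand": 1},{"translation": [0,0,-6],"rot": [0,0,0],"hand": 1}]'

```text
t: 4.28
eef_pos: [0.486, 0.2217, 0.1006]
ee_rot: [-3.14, 0.001, -1.301]
force: [-0.0, 0.2, -1.2]
width: 0.0137
gripper_force: 20.0
```

```bash
python3 -c "
from plan import *
plan([(.535,.05,.1,-6.15),(.535,.05,.036,-6.15)])"
```

```text
t 4.28 pos [0.486  0.2217 0.1006] yaw -74.52 q6 [ 0.8  -0.52] F [-0.   0.2 -1.2] w 0.0137
 tr [17.86 -0.14  0.04] rot [-1.500e-01 -1.000e-02 -6.837e+01]
 tr [17.86 -0.13  6.44] rot [-1.500e-01 -1.000e-02 -6.837e+01]
```

move_arm --rows '[{"translation": [3,0,0],"rot": [0,0,-7],"hand": 1},{"translation": [6,0,0],"rot": [0,0,-14],"hand": 1},{"translation": [9,0,0],"rot": [0,0,-21],"hand": 1},{"translation": [12,0,0],"rot": [0,0,-28],"hand": 1},{"translation": [15,0,0],"rot": [0,0,-35],"hand": 1},{"translation": [17.9,-0.1,0],"rot": [0,0,-42],"hand": 1},{"translation": [17.9,-0.1,0],"rot": [0,0,-49],"hand": 1},{"translation": [17.9,-0.1,0],"rot": [0,0,-56],"hand": 1}]'

```text
t: 4.95
eef_pos: [0.5337, 0.0469, 0.0982]
ee_rot: [3.14, 0.002, -0.32]
force: [-0.2, 0.6, -1.5]
width: 0.014
gripper_force: 20.0
```

move_arm --rows '[{"translation": [0,0,0],"rot": [0,0,-7],"hand": 1},{"translation": [0,0,1],"rot": [0,0,-12.4],"hand": 1},{"translation": [0,0,2],"rot": [0,0,-12.4],"hand": 1},{"translation": [0,0,3],"rot": [0,0,-12.4],"hand": 1},{"translation": [0,0,4],"rot": [0,0,-12.4],"hand": 1},{"translation": [0,0,4],"rot": [0,0,-12.4],"hand": 1},{"translation": [0,0,4],"rot": [0,0,-12.4],"hand": 1}]'

```text
t: 5.53
eef_pos: [0.5336, 0.0487, 0.0586]
ee_rot: [3.14, 0.002, -0.108]
force: [0.5, 0.1, -0.6]
width: 0.0138
gripper_force: 20.0
```

```bash
python3 -c "
from plan import *
plan([(.535,.05,.036,-6.15)])"
```

```text
t 5.53 pos [0.5336 0.0487 0.0586] yaw -6.19 q6 [0.46 1.01] F [ 0.5  0.1 -0.6] w 0.0138
 tr [ 0.13 -0.15  2.26] rot [ 0.08  0.12 -0.04]
```

move_arm --rows '[{"translation": [0,0,1],"rot": [0,0,0],"hand": 1},{"translation": [0,0,1.8],"rot": [0,0,0],"hand": 1},{"translation": [0,0,2.25],"rot": [0,0,0],"hand": 1},{"translation": [0,0,2.3],"rot": [0,0,0],"hand": 1},{"translation": [0,0,2.3],"rot": [0,0,0],"hand": 1},{"translation": [0,0,2.3],"rot": [0,0,0],"hand": 1}]'

```text
t: 6.03
eef_pos: [0.5343, 0.0489, 0.0366]
ee_rot: [-3.142, 0.0, -0.107]
force: [-0.3, 1.3, -1.0]
width: 0.0136
gripper_force: 20.0
```

move_arm --rows '[{"translation": [0,0,0],"rot": [0,0,0],"hand": 0.75},{"translation": [0,0,0],"rot": [0,0,0],"hand": 0.5},{"translation": [0,0,0],"rot": [0,0,0],"hand": 0.3},{"translation": [0,0,0],"rot": [0,0,0],"hand": 0},{"translation": [0,0,-0.5],"rot": [0,0,0],"hand": 0},{"translation": [0,0,-0.5],"rot": [0,0,0],"hand": 0},{"translation": [0,0,-0.5],"rot": [0,0,0],"hand": 0}]'

```text
t: 6.62
eef_pos: [0.5346, 0.0491, 0.0422]
ee_rot: [-3.141, -0.001, -0.107]
force: [-0.2, 0.4, 0.6]
width: 0.055
gripper_force: 0.0
```

```bash
python3 - <<'E'
from plan import *
plan([(.5336,.0487,.041,-6.15)])
im,d,P=grab('scene')
c=cv2.resize(im[180:340,220:420],None,fx=4,fy=3.7)
cv2.imwrite('pics/s2.png',c[...,::-1])
E
```

```text
t 6.62 pos [0.5346 0.0491 0.0422] yaw -6.12 q6 [0.46 1.01] F [-0.2  0.4  0.6] w 0.055
 tr [-0.1   0.05  0.12] rot [-0.03 -0.05  0.03]
```

View pics/s2.png

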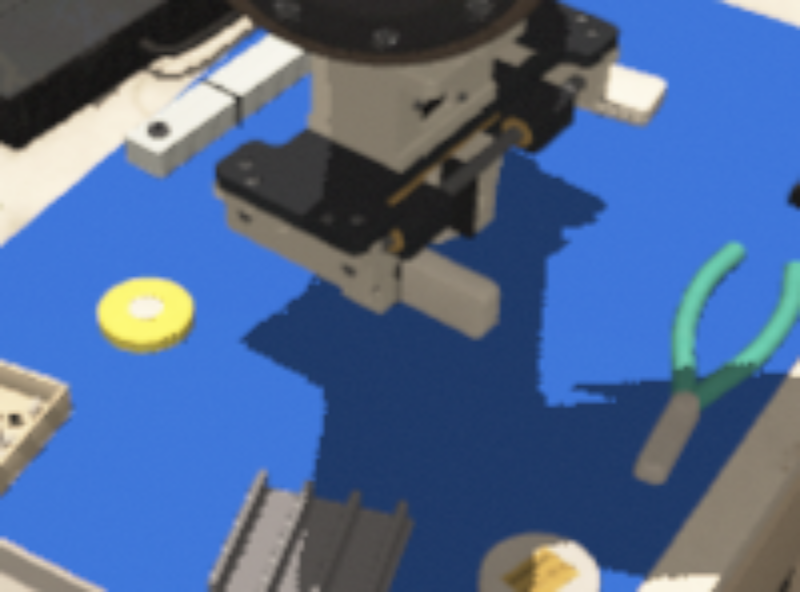

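The hub stands clear at (450,290) in the crop, with the rack empty behind it. I open the gripper fully and topple the hub toward +y.

move_arm --rows '[{"translation": [0,0,0],"rot": [0,0,0],"hand": 0},{"translation": [0,0,0],"rot": [0,0,0],"hand": 0},{"translation": [0,0,0],"rot": [0,0,0],"hand": 0},{"translation": [0,0,0],"rot": [0,0,0],"hand": 0},{"translation": [0,-1.5,0],"rot": [0,0,0],"hand": 0},{"translation": [0,-3,0],"rot": [0,0,0],"hand": 0},{"translation": [0,-3.5,0],"rot": [0,0,0],"hand": 0},{"translation": [0,-4,0],"rot": [0,0,0],"hand": 0}]'

```text
t: 7.33
eef_pos: [0.5387, 0.0898, 0.0417]
ee_rot: [3.142, -0.0, -0.106]
force: [0.1, -0.5, 0.4]
width: 0.0879
gripper_force: 0.1
```

move_arm --rows '[{"translation": [0,-0.3,0],"rot": [0,0,0],"hand": 0},{"translation": [0,-0.6,0],"rot": [0,0,0],"hand": 0},{"translation": [0,-0.9,0],"rot": [0,0,0],"hand": 0},{"translation": [0,-1.2,0],"rot": [0,0,0],"hand": 0},{"translation": [0,-1.5,0],"rot": [0,0,0],"hand": 0},{"translation": [0,-1.8,0],"rot": [0,0,0],"hand": 0},{"translation": [0,-1.8,-1],"rot": [0,0,0],"hand": 0},{"translation": [0,-1.8,-5],"rot": [0,0,0],"hand": 0}]'

```text
t: 8.0
eef_pos: [0.5369, 0.1051, 0.0874]
ee_rot: [3.136, 0.009, -0.108]
force: [1.3, 0.8, 0.1]
width: 0.0874
gripper_force: 0.0
```

move_arm --rows '[{"translation": [-4,4,-4],"rot": [0,0,0],"hand": 0.4},{"translation": [-8,8,-6],"rot": [0,0,0],"hand": 0.4},{"translation": [-12,12,-8],"rot": [0,0,0],"hand": 0.4},{"translation": [-12,16,-8],"rot": [0,0,0],"hand": 0.4},{"translation": [-12,20,-8],"rot": [0,0,0],"hand": 0.4},{"translation": [-12,22,-8],"rot": [0,0,0],"hand": 0.4}]'

```text
t: 8.5
eef_pos: [0.4038, -0.0757, 0.171]
ee_rot: [-3.14, -0.003, -0.105]
force: [2.0, -0.3, -0.2]
width: 0.0548
gripper_force: 0.0
```

```bash
python3 - <<'E'
from plan import *
plan([(.5787,-.0186,.08,-27.54),(.5462,-.1386,.08,3.65)])
im,d,P=grab('top','top2.png')
print(rects('top',im,.016,(.45,.67,-.2,.12),100,170))
E
```

```text
t 8.5 pos [ 0.4038 -0.0757  0.171 ] yaw -6.0 q6 [0.3  1.17] F [ 2.  -0.3 -0.2] w 0.0548
 tr [16.77 -7.49  9.16] rot [-0.1  -0.16 21.54]
 tr [14.79  4.78  9.14] rot [-0.06 -0.18 -9.65]
[(0.5377, 0.0725, 84.5, 29.5, -6.15), (0.5524, -0.1387, 72.5, 29.8, 3.78), (0.5787, -0.0186, 84.5, 29.2, -27.54)]
```

View pics/top2.png

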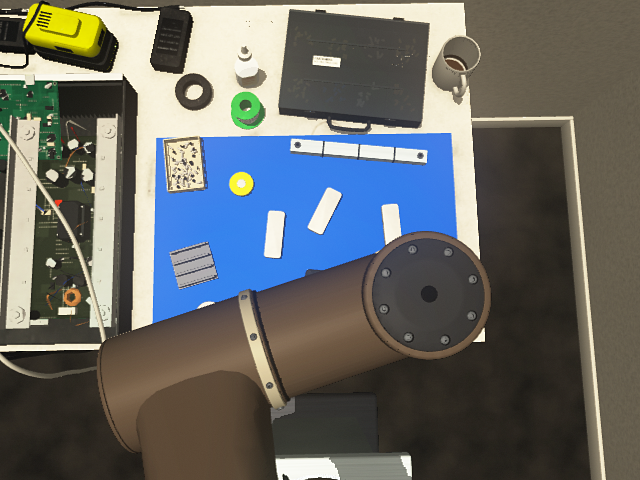

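hub_c now lies flat at (0.5377, 0.0725), yaw −6.15°, around pixel (275,234). Its size checks out, and the other objects haven't moved. Next is hub_b.

move_arm --rows '[{"translation": [4,-2,2],"rot": [0,0,6],"hand": 0.4},{"translation": [8,-4,4],"rot": [0,0,12],"hand": 0.4},{"translation": [12,-6,6],"rot": [0,0,18],"hand": 0.4},{"translation": [16,-7.5,8],"rot": [0,0,21.5],"hand": 0.4},{"translation": [16.8,-7.5,9],"rot": [0,0,21.5],"hand": 0.4},{"translation": [16.8,-7.5,9],"rot": [0,0,21.5],"hand": 0.4},{"translation": [16.8,-7.5,9],"rot": [0,0,21.5],"hand": 0.4},{"translation": [16.8,-7.5,9],"rot": [0,0,21.5],"hand": 0.4}]'

```text
t: 9.22
eef_pos: [0.5797, -0.0183, 0.0789]
ee_rot: [3.141, 0.001, -0.482]
force: [0.5, -0.5, -0.1]
width: 0.0528
gripper_force: 0.0
```

```bash
python3 -c "
from plan import *
plan([(.5787,-.0186,.019,-27.54)])"
```

```text
t 9.22 pos [ 0.5797 -0.0183  0.0789] yaw -27.63 q6 [0.31 0.78] F [ 0.5 -0.5 -0.1] w 0.0528
 tr [-0.07  0.07  5.99] rot [ 0.06  0.06 -0.09]
```

move_arm --rows '[{"translation": [-0.1,0.1,2.5],"rot": [0,0,0],"hand": 0.4},{"translation": [-0.1,0.1,5],"rot": [0,0,0],"hand": 0.4},{"translation": [-0.1,0.1,5.9],"rot": [0,0,0],"hand": 0.4},{"translation": [-0.1,0.1,5.9],"rot": [0,0,0],"hand": 0.4},{"translation": [-0.1,0.1,5.9],"rot": [0,0,0],"hand": 0.5},{"translation": [-0.1,0.1,5.9],"rot": [0,0,0],"hand": 0.6},{"translation": [-0.1,0.1,5.9],"rot": [0,0,0],"hand": 0.7},{"translation": [-0.1,0.1,5.9],"rot": [0,0,0],"hand": 0.8}]' --squeeze 15

```text
t: 9.88
eef_pos: [0.5796, -0.0183, 0.0214]
ee_rot: [-3.14, -0.002, -0.482]
force: [-0.2, -1.0, -0.1]
width: 0.0315
gripper_force: 0.2
```

move_arm --rows '[{"translation": [0,0,0],"rot": [0,0,0],"hand": 0.9},{"translation": [0,0,0],"rot": [0,0,0],"hand": 0.9},{"translation": [0,0,-0.4],"rot": [0,0,0],"hand": 0.9},{"translation": [0,0,-0.8],"rot": [0,0,0],"hand": 0.9},{"translation": [0,0,-0.8],"rot": [0,0,0],"hand": 0.9}]'

```text
t: 10.3
eef_pos: [0.5794, -0.0184, 0.029]
ee_rot: [-3.141, -0.001, -0.482]
force: [0.4, -0.6, -0.4]
width: 0.0302
gripper_force: 15.0
```

```bash
python3 -c "
from plan import *
plan([(.6336-.006,-.0775+.0006,.0265,-6.15)])"
```

```text
t 10.3 pos [ 0.5794 -0.0184  0.029 ] yaw -27.61 q6 [0.31 0.78] F [ 0.4 -0.6 -0.4] w 0.0302
 tr [6.98 2.95 0.26] rot [ -0.04  -0.07 -21.46]
```

move_arm --rows '[{"translation": [1.5,0.7,0],"rot": [0,0,-6],"hand": 0.9},{"translation": [3.5,1.5,0],"rot": [0,0,-12],"hand": 0.9},{"translation": [5.5,2.3,0],"rot": [0,0,-18],"hand": 0.9},{"translation": [7,2.95,0],"rot": [0,0,-21.5],"hand": 0.9},{"translation": [7,2.95,0],"rot": [0,0,-21.5],"hand": 0.9},{"translation": [7,2.95,0.4],"rot": [0,0,-21.5],"hand": 0.9},{"translation": [7,2.95,0.75],"rot": [0,0,-21.5],"hand": 0.9},{"translation": [7,2.95,0.75],"rot": [0,0,-21.5],"hand": 0.9}]'

```text
t: 10.97
eef_pos: [0.6269, -0.0768, 0.0204]
ee_rot: [3.141, 0.0, -0.107]
force: [0.6, -1.3, 2.1]
width: 0.0297
gripper_force: 15.0
```

```bash
python3 -c "
from plan import *
plan([(.6336,-.0775,.0215,-6.15)])"
```

```text
t 10.97 pos [ 0.6269 -0.0768  0.0204] yaw -6.15 q6 [0.19 1.28] F [ 0.6 -1.3  2.1] w 0.0297
 tr [ 0.67 -0.01 -0.11] rot [ 0.02  0.   -0.  ]
```

move_arm --rows '[{"translation": [0.2,0,-0.05],"rot": [0,0,0],"hand": 0.9},{"translation": [0.4,0,-0.05],"rot": [0,0,0],"hand": 0.9},{"translation": [0.6,0,-0.05],"rot": [0,0,0],"hand": 0.9},{"translation": [0.7,0,-0.05],"rot": [0,0,0],"hand": 0.9},{"translation": [0.7,0,-0.05],"rot": [0,0,0],"hand": 0.9}]'

```text
t: 11.38
eef_pos: [0.634, -0.0776, 0.0207]
ee_rot: [3.142, 0.001, -0.107]
force: [-1.0, 0.8, -0.2]
width: 0.0299
gripper_force: 15.0
```

move_arm --rows '[{"translation": [0.1,0,0],"rot": [0,0,0],"hand": 0.9},{"translation": [0.1,0,0],"rot": [0,0,0],"hand": 0.9},{"translation": [0.1,0,0],"rot": [0,0,0],"hand": 0.9}]'

```text
t: 11.63
eef_pos: [0.6341, -0.0778, 0.0206]
ee_rot: [3.142, 0.002, -0.107]
force: [-4.3, 2.5, -0.1]
width: 0.0296
gripper_force: 15.0
```

move_arm --rows '[{"translation": [0,0,0],"rot": [0,0,0],"hand": 0.4},{"translation": [0,0,0],"rot": [0,0,0],"hand": 0.4},{"translation": [0,0,0],"rot": [0,0,0],"hand": 0.4},{"translation": [0,0,-2],"rot": [0,0,0],"hand": 0.4},{"translation": [0,0,-5],"rot": [0,0,0],"hand": 0.4},{"translation": [-3,2,-6],"rot": [0,0,-5],"hand": 0.4},{"translation": [-6,4,-6],"rot": [0,0,-9.8],"hand": 0.4},{"translation": [-8,6,-6],"rot": [0,0,-9.8],"hand": 0.4}]'

```text
t: 12.3
eef_pos: [0.548, -0.1293, 0.0821]
ee_rot: [-3.141, -0.002, 0.07]
force: [-0.5, -0.0, -1.1]
width: 0.0529
gripper_force: 0.0
```

move_arm --rows '[{"translation": [0,0,0],"rot": [0,0,0],"hand": 0.4},{"translation": [0,0,0],"rot": [0,0,0],"hand": 0.4}]'

```text
t: 12.47
eef_pos: [0.5488, -0.13, 0.0819]
ee_rot: [3.141, -0.002, 0.063]
force: [1.3, 0.3, 0.6]
width: 0.0524
gripper_force: 0.0
```

```bash
python3 -c "
from plan import *
plan([(.5462,-.1386,.020,3.65)])"
```

```text
t 12.47 pos [ 0.5488 -0.13    0.0819] yaw 3.59 q6 [0.11 1.52] F [1.3 0.3 0.6] w 0.0524
 tr [-0.32  0.84  6.19] rot [ 0.01 -0.1  -0.06]
```

move_arm --rows '[{"translation": [-0.3,0.85,2],"rot": [0,0,0],"hand": 0.4},{"translation": [-0.3,0.85,4],"rot": [0,0,0],"hand": 0.4},{"translation": [-0.3,0.85,5.5],"rot": [0,0,0],"hand": 0.4},{"translation": [-0.3,0.85,6.1],"rot": [0,0,0],"hand": 0.4},{"translation": [-0.3,0.85,6.1],"rot": [0,0,0],"hand": 0.5},{"translation": [-0.3,0.85,6.1],"rot": [0,0,0],"hand": 0.6},{"translation": [-0.3,0.85,6.1],"rot": [0,0,0],"hand": 0.7},{"translation": [-0.3,0.85,6.1],"rot": [0,0,0],"hand": 0.8}]'

```text
t: 13.13
eef_pos: [0.5477, -0.1376, 0.021]
ee_rot: [3.141, -0.002, 0.065]
force: [0.0, 0.8, 0.5]
width: 0.0317
gripper_force: 0.1
```

move_arm --rows '[{"translation": [0,0,0],"rot": [0,0,0],"hand": 0.9},{"translation": [0,0,0],"rot": [0,0,0],"hand": 0.9},{"translation": [0,0,-0.4],"rot": [0,0,0],"hand": 0.9},{"translation": [0,0,-0.8],"rot": [0,0,0],"hand": 0.9},{"translation": [0,0,-0.8],"rot": [0,0,0],"hand": 0.9}]'

```text
t: 13.55
eef_pos: [0.5472, -0.1378, 0.029]
ee_rot: [3.142, -0.001, 0.064]
force: [0.1, 0.1, -0.7]
width: 0.03
gripper_force: 15.0
```

```bash
python3 -c "
from plan import *
plan([(.6266-.006,-.1421+.0006,.0285,-6.15)])"
```

```text
t 13.55 pos [ 0.5472 -0.1378  0.029 ] yaw 3.68 q6 [0.1  1.53] F [ 0.1  0.1 -0.7] w 0.03
 tr [7.3  0.84 0.06] rot [-0.   -0.07  9.83]
```

move_arm --rows '[{"translation": [2,0.2,0],"rot": [0,0,5],"hand": 0.9},{"translation": [4,0.5,0],"rot": [0,0,9.8],"hand": 0.9},{"translation": [6,0.7,0],"rot": [0,0,9.8],"hand": 0.9},{"translation": [7.3,0.85,0],"rot": [0,0,9.8],"hand": 0.9},{"translation": [7.3,0.85,0],"rot": [0,0,9.8],"hand": 0.9},{"translation": [7.3,0.85,0.4],"rot": [0,0,9.8],"hand": 0.9},{"translation": [7.3,0.85,0.75],"rot": [0,0,9.8],"hand": 0.9},{"translation": [7.3,0.85,0.75],"rot": [0,0,9.8],"hand": 0.9}]'

```text
t: 14.22
eef_pos: [0.6194, -0.1415, 0.0203]
ee_rot: [3.142, 0.0, -0.107]
force: [0.5, 0.4, 0.4]
width: 0.0298
gripper_force: 15.0
```

```bash
python3 -c "
from plan import *
plan([(.6266+.0007,-.1421,.021,-6.15)])"
```

```text
t 14.22 pos [ 0.6194 -0.1415  0.0203] yaw -6.12 q6 [0.08 1.38] F [0.5 0.4 0.4] w 0.0298
 tr [ 0.79 -0.03 -0.07] rot [0.   0.03 0.03]
```

move_arm --rows '[{"translation": [0.2,0,-0.05],"rot": [0,0,0],"hand": 0.9},{"translation": [0.4,0,-0.05],"rot": [0,0,0],"hand": 0.9},{"translation": [0.6,0,-0.05],"rot": [0,0,0],"hand": 0.9},{"translation": [0.8,0,-0.05],"rot": [0,0,0],"hand": 0.9},{"translation": [0.8,0,-0.05],"rot": [0,0,0],"hand": 0.9}]'

```text
t: 14.63
eef_pos: [0.6285, -0.1424, 0.0209]
ee_rot: [3.142, -0.0, -0.107]
force: [0.3, -0.4, -0.2]
width: 0.0301
gripper_force: 15.0
```

move_arm --rows '[{"translation": [0.1,0,0],"rot": [0,0,0],"hand": 0.9},{"translation": [0.1,0,0],"rot": [0,0,0],"hand": 0.9},{"translation": [0.1,0,0],"rot": [0,0,0],"hand": 0.9}]'

```text
t: 14.88
eef_pos: [0.6287, -0.1425, 0.0207]
ee_rot: [3.142, 0.001, -0.107]
force: [-1.3, 0.2, -1.1]
width: 0.03
gripper_force: 15.0
```

move_arm --rows '[{"translation": [0.1,0,0],"rot": [0,0,0],"hand": 0.9},{"translation": [0.1,0,0],"rot": [0,0,0],"hand": 0.9},{"translation": [0.1,0,0],"rot": [0,0,0],"hand": 0.9}]'

```text
t: 15.13
eef_pos: [0.6288, -0.1426, 0.0206]
ee_rot: [3.141, 0.002, -0.107]
force: [-3.7, 0.9, 0.8]
width: 0.0296
gripper_force: 15.0
```

move_arm --rows '[{"translation": [0,0,0],"rot": [0,0,0],"hand": 0.4},{"translation": [0,0,0],"rot": [0,0,0],"hand": 0.4},{"translation": [0,0,0],"rot": [0,0,0],"hand": 0.4},{"translation": [0,0,-2],"rot": [0,0,0],"hand": 0.4},{"translation": [0,0,-5],"rot": [0,0,0],"hand": 0.4},{"translation": [-2,-3,-6],"rot": [0,0,0],"hand": 0.4},{"translation": [-4,-6.5,-6],"rot": [0,0,0],"hand": 0.4},{"translation": [-6,-10,-6],"rot": [0,0,0],"hand": 0.4}]'

```text
t: 15.8
eef_pos: [0.5818, -0.0361, 0.0823]
ee_rot: [-3.14, -0.003, -0.109]
force: [0.6, 1.9, -0.2]
width: 0.0525
gripper_force: 0.0
```

move_arm --rows '[{"translation": [-2,-4,0],"rot": [0,0,0],"hand": 0.4},{"translation": [-4,-7.5,0],"rot": [0,0,0],"hand": 0.4},{"translation": [-5.3,-10.4,0],"rot": [0,0,0],"hand": 0.4},{"translation": [-5.3,-10.4,0],"rot": [0,0,0],"hand": 0.4},{"translation": [-5.3,-10.4,0],"rot": [0,0,0],"hand": 0.4}]'

```text
t: 16.22
eef_pos: [0.5398, 0.0743, 0.0817]
ee_rot: [-3.141, -0.002, -0.103]
force: [-0.4, -0.4, 0.1]
width: 0.0524
gripper_force: 0.0
```

```bash
python3 -c "
from plan import *
plan([(.5377,.0725,.020,-6.15)])
im,d,P=grab('top')
print(rects('top',im,.016,(.45,.7,-.2,.12),100,170))
"
```

```text
t 16.22 pos [0.5398 0.0743 0.0817] yaw -5.9 q6 [0.5  0.97] F [-0.4 -0.4  0.1] w 0.0524
 tr [-0.2   0.21  6.17] rot [-0.05 -0.09  0.25]
[(0.6266, -0.1412, 84.3, 29.8, -5.89), (0.6338, -0.0767, 84.1, 29.8, -6.28), (0.6793, -0.1794, 58.3, 23.3, 84.08), (0.6861, -0.1163, 62.3, 23.2, 83.86), (0.6931, -0.0513, 62.3, 23.3, 83.87)]
```

move_arm --rows '[{"translation": [-0.2,0.2,2],"rot": [0,0,0.2],"hand": 0.4},{"translation": [-0.2,0.2,4],"rot": [0,0,0.2],"hand": 0.4},{"translation": [-0.2,0.2,5.5],"rot": [0,0,0.2],"hand": 0.4},{"translation": [-0.2,0.2,6.1],"rot": [0,0,0.2],"hand": 0.4},{"translation": [-0.2,0.2,6.1],"rot": [0,0,0.2],"hand": 0.5},{"translation": [-0.2,0.2,6.1],"rot": [0,0,0.2],"hand": 0.6},{"translation": [-0.2,0.2,6.1],"rot": [0,0,0.2],"hand": 0.7},{"translation": [-0.2,0.2,6.1],"rot": [0,0,0.2],"hand": 0.8}]'

```text
t: 16.93
eef_pos: [0.5381, 0.0706, 0.021]
ee_rot: [-3.141, -0.002, -0.111]
force: [-0.4, 0.6, -0.1]
width: 0.0314
gripper_force: 0.0
```

move_arm --rows '[{"translation": [0,0,0],"rot": [0,0,0],"hand": 0.9},{"translation": [0,0,0],"rot": [0,0,0],"hand": 0.9},{"translation": [0,0,-0.4],"rot": [0,0,0],"hand": 0.9},{"translation": [0,0,-0.8],"rot": [0,0,0],"hand": 0.9},{"translation": [0,0,-0.8],"rot": [0,0,0],"hand": 0.9}]'

```text
t: 17.35
eef_pos: [0.5377, 0.0708, 0.029]
ee_rot: [-3.141, -0.001, -0.11]
force: [-0.3, 0.4, -1.1]
width: 0.0298
gripper_force: 15.0
```

```bash
python3 -c "
from plan import *
plan([(.6405-.007,-.0136+.0007,.0285,-6.15)])"
```

```text
t 17.35 pos [0.5377 0.0708 0.029 ] yaw -6.31 q6 [0.49 0.97] F [-0.3  0.4 -1.1] w 0.0298
 tr [10.44  7.27  0.05] rot [-0.04 -0.06 -0.16]
```

move_arm --rows '[{"translation": [2.5,2,0],"rot": [0,0,0],"hand": 0.9},{"translation": [5,4,0],"rot": [0,0,-0.2],"hand": 0.9},{"translation": [8,6,0],"rot": [0,0,-0.2],"hand": 0.9},{"translation": [10.4,7.3,0],"rot": [0,0,-0.2],"hand": 0.9},{"translation": [10.4,7.3,0],"rot": [0,0,-0.2],"hand": 0.9},{"translation": [10.4,7.3,0.4],"rot": [0,0,-0.2],"hand": 0.9},{"translation": [10.4,7.3,0.75],"rot": [0,0,-0.2],"hand": 0.9},{"translation": [10.4,7.3,0.75],"rot": [0,0,-0.2],"hand": 0.9}]'

```text
t: 18.02
eef_pos: [0.6319, -0.0133, 0.0203]
ee_rot: [3.141, 0.0, -0.106]
force: [0.0, -0.4, 0.2]
width: 0.0299
gripper_force: 15.0
```

```bash
python3 -c "
from plan import *
plan([(.6405,-.0136,.021,-6.15)])"
```

```text
t 18.02 pos [ 0.6319 -0.0133  0.0203] yaw -6.08 q6 [0.29 1.18] F [ 0.  -0.4  0.2] w 0.0299
 tr [ 0.85 -0.06 -0.07] rot [0.02 0.02 0.07]
```

move_arm --rows '[{"translation": [0.2,-0.05,-0.05],"rot": [0,0,0],"hand": 0.9},{"translation": [0.4,-0.05,-0.05],"rot": [0,0,0],"hand": 0.9},{"translation": [0.6,-0.05,-0.05],"rot": [0,0,0],"hand": 0.9},{"translation": [0.8,-0.05,-0.05],"rot": [0,0,0],"hand": 0.9},{"translation": [0.8,-0.05,-0.05],"rot": [0,0,0],"hand": 0.9}]'

```text
t: 18.43
eef_pos: [0.641, -0.0136, 0.021]
ee_rot: [-3.142, -0.0, -0.106]
force: [-0.7, -0.1, -0.9]
width: 0.03
gripper_force: 15.0
```

move_arm --rows '[{"translation": [0.1,0,0],"rot": [0,0,0],"hand": 0.9},{"translation": [0.1,0,0],"rot": [0,0,0],"hand": 0.9},{"translation": [0.1,0,0],"rot": [0,0,0],"hand": 0.9}]'

```text
t: 18.68
eef_pos: [0.6413, -0.014, 0.0208]
ee_rot: [3.141, 0.001, -0.107]
force: [-1.2, 1.9, -0.7]
width: 0.0296
gripper_force: 15.0
```

move_arm --rows '[{"translation": [0.1,0,0],"rot": [0,0,0],"hand": 0.9},{"translation": [0.1,0,0],"rot": [0,0,0],"hand": 0.9},{"translation": [0.1,0,0],"rot": [0,0,0],"hand": 0.9}]'

```text
t: 18.93
eef_pos: [0.6414, -0.0141, 0.0206]
ee_rot: [3.141, 0.002, -0.107]
force: [-3.6, 2.1, 0.3]
width: 0.0297
gripper_force: 15.0
```

Contact made. I release, retreat up and back to the left, then measure all three hubs.

move_arm --rows '[{"translation": [0,0,0],"rot": [0,0,0],"hand": 0.4},{"translation": [0,0,0],"rot": [0,0,0],"hand": 0.4},{"translation": [0,0,0],"rot": [0,0,0],"hand": 0.4},{"translation": [0,0,-2],"rot": [0,0,0],"hand": 0.4},{"translation": [0,0,-5],"rot": [0,0,0],"hand": 0.4},{"translation": [-3,-2,-8],"rot": [0,0,0],"hand": 0.4},{"translation": [-6,-4,-11],"rot": [0,0,0],"hand": 0.4},{"translation": [-9,-7,-13],"rot": [0,0,0],"hand": 0.4}]'

```text
t: 19.6
eef_pos: [0.5696, 0.0546, 0.146]
ee_rot: [-3.141, -0.002, -0.109]
force: [0.3, 2.6, -0.1]
width: 0.0526
gripper_force: 0.0
```

move_arm --rows '[{"translation": [-3,-3,-1],"rot": [0,0,0],"hand": 0.4},{"translation": [-6,-6,-2],"rot": [0,0,0],"hand": 0.4},{"translation": [-8,-9,-3],"rot": [0,0,0],"hand": 0.4},{"translation": [-8,-12,-3],"rot": [0,0,0],"hand": 0.4},{"translation": [-8,-12,-3],"rot": [0,0,0],"hand": 0.4},{"translation": [-8,-12,-3],"rot": [0,0,0],"hand": 0.4}]'

```text
t: 20.1
eef_pos: [0.5029, 0.1844, 0.1745]
ee_rot: [-3.14, -0.001, -0.104]
force: [0.3, 0.4, 0.2]
width: 0.0523
gripper_force: 0.0
```

```bash
python3 - <<'E'
from plan import *
plan([])
im,d,P=grab('top')
for thr in (140,180):
  rs=[r for r in rects('top',im,.016,(.45,.7,-.2,.12),100,thr) if 80<r[2]<90]
  o=np.array([.6758,-.082]); ps=np.radians(-6.15)
  ex=np.array([np.cos(ps),np.sin(ps)]); ey=np.array([-ex[1],ex[0]])
  for r in rs: print(r,'fence x,y mm',((np.array(r[:2])-o)@ex*1000).round(1),((np.array(r[:2])-o)@ey*1000).round(1))
c=cv2.resize(im[135:235,280:440],None,fx=5,fy=5,interpolation=cv2.INTER_CUBIC)
cv2.imwrite('pics/f3.png',c[...,::-1])
E
```

```text
t 20.1 pos [0.5029 0.1844 0.1745] yaw -5.96 q6 [0.72 0.75] F [0.3 0.4 0.2] w 0.0523
(0.6267, -0.1413, 84.1, 29.4, -5.89) fence x,y mm -42.5 -64.2
(0.6338, -0.0766, 84.1, 29.7, -6.28) fence x,y mm -42.3 0.9
(0.6407, -0.0129, 84.1, 29.4, -6.27) fence x,y mm -42.3 64.9
```

View pics/f3.png

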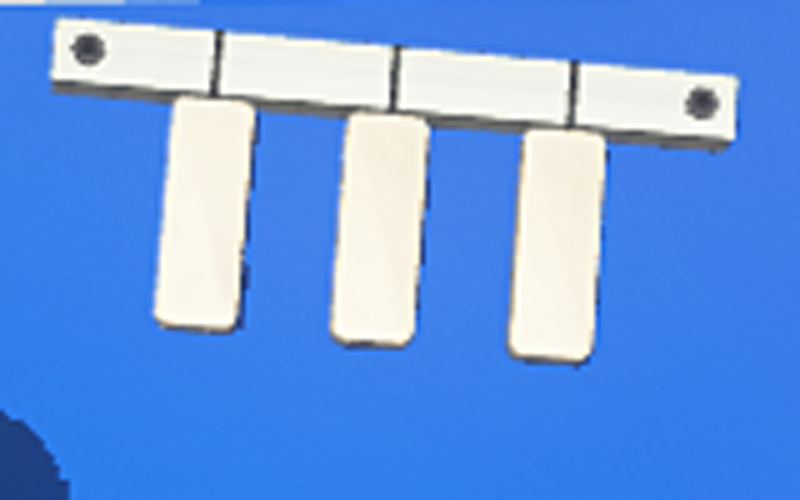

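The three hubs sit end-on against the fence, each under its line (about (215,100), (390,115) and (567,130) in the crop). They are within about 1 mm and 0.3°.

```bash
python3 -c "
from station import arm
print(arm.job_done())"
```

```text
the job is handed in; nothing more can be done
None
```

All three hubs lie flat and square against the fence, each within about 1 mm of its index line in the last top picture, and the job is handed in at about 20 s of the 72 s allowed, with no contact with the other items noticed.

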